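# Put the oversize rack plate back into the water bath

### The job

The slotted rack plate lies across the two end lips of the empty water bath, and it is longer than the opening between them. Tilt it through the opening, one end first and under its lip, so that it comes to lie flat on the ledge inside, and leave it centred lengthwise so that both its ends are tucked under the lips. Leave the bottle, the crucible and the multimeter where they are, and let go.

Things in the scene. Friction and masses are not known exactly. Their poses are not given: they have to be found in the camera images.
- bath: Empty white water bath, fixed to the bench, may stand turned. Origin: centre of its underside on the bench top; x along its length, y across, z up. At its -x end a grey thermostat housing, 70 mm high, stands 52 mm out. Well inside 214 mm long (x), 126 wide (y). The long side walls (5 mm thick) rise to z = 116 mm and guide the plate sideways, also while it lies on the lips.
- opening (a point): Middle of the bath's top opening, level with the lips' top, 95 mm above the bench; axes as the bath's. At each end a 5 mm thick steel lip reaches 32 mm inward over the well (underside at 90 mm), so the opening is only 150 mm long in x, from -75 to +75 mm; the well below it is 214 mm long.
- ledge (a point): Point straight below the opening's middle, level with the top of the ledge that runs all round inside the well: 60 mm above the bench, 30 mm below the lips' underside; 48 mm deep at the ends, 16 mm at the sides. Inside the ledge the well is open down to its floor, 15 mm above the bench.
- rack_mid (a point): Centre (mid-thickness) of the loose aluminium plate, 176 long (x) x 118 wide (y) x 6 mm, 0.25 to 0.5 kg; z out of the handle side. Starts flat on both lips, along the bath, up to 7 mm off centre, 98 mm above the bench. Slid 13 mm or more off centre along x it loses the lip at the other end, and that end tips down onto the ledge. Flat on the ledge its centre is 63 mm above the bench.
- handle (a point): Middle of the grip bar of the plate's bow handle: a round steel bar 12 mm thick running across the plate (along y), 52 mm of it straight, its centre line 41 mm above the centre of the plate (38 mm above its top face); the bow's two legs stand 34 mm to either side. Axes as the plate's.
- bottle_mid (a point): Loose bystander: brown bottle with a black cap, 57 mm wide, 112 high, upright on the bench; the point is half-way up.
- pot_mid (a point): Loose bystander: small white crucible, 44 mm wide, 36 high; the point is half-way up.
- meter_mid (a point): Loose bystander: hand multimeter in a red holster lying flat, 70 x 128 mm, 34 high; the point is half-way up.
There are look-alikes about, which are no part of the job. What is meant by the part that bears rack_mid is not brown, and is the larger of those in its own colour.

How it is judged:
By the outcome, as a careful person would: the job done as asked, in the order asked, and still so for the second after the job is handed in, with the robot touching nothing.
It also fails if it takes over 51 s, if anything falls off the work surface, if the arm or the gripper's body presses on something with over 40 N, if the wrist force passes 120 N, or if a joint passes its speed limit or range.

### The arm

A 6-joint arm with a two-finger parallel gripper is mounted at the origin on a cart in front of the work surface, level with it; the furniture and walls round the work are solid. World frame = base frame: x ahead of the robot, y to its left, z up, the work surface at z = 0. Lengths are in m, angles in rad, forces in N, time in s.
With the tool pointing down it reaches from about 0.425 to 0.95 m from the base axis. Payload 3.5 kg.
Tool frame: the origin (TCP) lies on the centre line of the jaws, within the pads' length; the fingertips stand 25 mm ahead of it and the grasp point (between the pads) lies 6 mm ahead of it; y points along the fingers, z is the direction in which the jaws open and shut, and the axes are right-handed (so a half turn about y gives the same grasp; the last joint's range is limited). The gripper opens to 85 mm and grips with 20 to 120 N. Pads are 22 mm wide; open, the fingers measure 114 mm over their backs; the gripper's body (76 mm by 85 mm) begins 54 mm behind the grasp point. The pads swing forward as they close: fully open they stand 13 mm farther back than shut.
Start: joints at [-1.402, 0.286, 1.577, -0, 1.279, -0.15], TCP at [0.212, -0.641, 0.256] pointing down, gripper open.
Joint ranges: [-2.77, 2.77], [-0.9, 2.22], [0.21, 2.48], [-1.53, 4.67], [0.24, 2.81], [-2.84, 2.84]. Speed limits (rad/s): [2.79, 2.79, 3.14, 3.14, 3.14, 3.14].

### API

Orientations are given as a unit quaternion [x, y, z, w].
In Python, from plant import ctrl gives the robot as it stands.
- The arm moves only by the tool arm_command, never from a script. Its argument "steps" is a list of rows, each an object with "hand": the opening, from 0 (shut) to 1 (fully open); "travel": the shift along the tool's x, y, z in units of 0.3 m (1.0 is 0.3 m), a list of three; "rotation": the turn, a rotation vector about the tool's x, y, z in units of 30 degrees (1.0 is 30 degrees), a list of three. A call has 1 to 20 rows; each row shifts and turns the pose as measured when the row begins, along the tool's axes as they then stand; what a row does not reach is not made up. A row lasts 1/8 s, in which the tool goes at most 62.5 mm and 10.7 degrees, less where a joint would pass 70% of its speed; a pose out of reach is approached as far as the arm can. A call with a number of a shift or a turn outside -1 to 1 is refused whole. A call with a gripper value outside its range is refused whole. The fingers move at their own pace and stop on an object; "grip_force" is the grip in N (left out, the last holds). Time passes only in rows, so rows that do not move let the fingers close. It gives the time, the measured TCP pose, the force and the opening at its end, in the units of the state.
- ctrl.get_state(): the state, without advancing time (a new reading comes with each control period).
- ctrl.read_camera(name): name is "scene" or "top" or "wrist"; returns (picture, depth): 420x560x3 uint8, blue, green, red; 420x560 float32, m along the optical axis (not along the pixel's ray), 0 where there is no reading.
- ctrl.camera_params(name): a dict with "fx", "fy", "cx", "cy" (pixels), "extrinsics" (4x4, takes a point from camera to world coordinates); the wrist camera has in their place "tool_from_camera" (4x4, takes a point from camera to tool coordinates, whose origin is the TCP and whose axes are the tool frame's). Camera axes: x right, y down, z forward; pixel columns grow to the right and rows downward; lengths in m; the calibration is good to about 2 mm. A picture is of the moment at which its call begins: read the wrist's pose just before it. camera_params takes no time and is no camera call.
- ctrl.sign_off(): hands the job in, once; it reports no verdict.
Trained networks look in the newest picture that a camera, given by its name, has taken for a name from the list of things; names that differ only in an ending like _2 or _b are one class to them, and where a whole thing is asked for, a point or a joint stands for the part that bears it (a point fixed in the world has none). Each returns a list of dicts, best first, with "score" (0 to 1); they miss things now and then, are a little off and sometimes report something else, mostly with a low value. They report only what shows in the picture. A call takes as long as a camera call. They do not tell look-alikes from the thing itself.
- ctrl.masks_of(camera, thing): "region" (420x560 bool, what is visible of it) and "at" ([column, row] in pixels, amid what is visible of it).
The state is a dict: "time": time; "qpos": joint angles; "dq": joint speeds; "joint_efforts": joint torques, N m; "eef_pos": TCP position; "tcp_rot": TCP orientation; "contact_force": force on the tool from outside, world axes, zero at the start; "wrist_torque": the same for the moment, N m; "opening": opening from 0.0 (shut) to 1.0 (fully open).
Only numpy, scipy, OpenCV 4.12 (cv2) and the standard library are available. Lean on these libraries where they do the work, as an engineer would, in place of code of your own. Each camera call takes 0.05 s, during which the arm holds its last target.

## Working session

There is one attempt and no reset: what is moved stays moved. The work goes in short steps, Python scripts to look and compute and a tool call to move; the robot and the scene stay as the last step left them, time stands still between calls to the robot, and variables do not carry over. Pictures are saved under pics/ and viewed, and the job is handed in when it is done.

Besides the shell and the picture viewer there is one more tool, called after "Call:" by a JSON object that holds its "method" and its "body". arm_command: Moves the arm, as the interface text tells. Shifts and turns lie within -1 to 1; 1 stands for 0.3 m of shift or 30 degrees of turn. Its arguments: {"type":"object","properties":{"steps":{"type":"array","items":{"type":"object","properties":{"hand":{"type":"number"},"travel":{"type":"array","items":{"type":"number","minimum":-1,"maximum":1}},"rotation":{"type":"array","items":{"type":"number","minimum":-1,"maximum":1}}}}},"grip_force":{"type":"number"}},"required":["steps"]}

```bash
ls; mkdir -p pics; cat > h.py <<'E'
import numpy as np,cv2
from plant import ctrl
from scipy.spatial.transform import Rotation as R
def shot(c,n):
    s=ctrl.get_state(); p,d=ctrl.read_camera(c); cv2.imwrite(f'pics/{n}.png',p); np.savez(f'pics/{n}.npz',d=d,pos=s['eef_pos'],rot=s['tcp_rot']); return p,d,s
def ext(c,s):
    P=ctrl.camera_params(c)
    if c!='wrist': return P,np.array(P['extrinsics'])
    T=np.eye(4);T[:3,:3]=R.from_quat(s['tcp_rot']).as_matrix();T[:3,3]=s['eef_pos']
    return P,T@np.array(P['tool_from_camera'])
def cloud(c,d,s):
    P,T=ext(c,s); v,u=np.mgrid[:d.shape[0],:d.shape[1]]
    X=np.stack([(u-P['cx'])/P['fx']*d,(v-P['cy'])/P['fy']*d,d],-1)
    return X@T[:3,:3].T+T[:3,3]
E
python3 - <<'E'
from h import *
np.set_printoptions(precision=4,suppress=True)
for c in ['scene','top']:
    p,d,s=shot(c,c+'0'); W=cloud(c,d,s)
    for t in ['rack_mid','handle','bath','bottle_mid','pot_mid','meter_mid']:
        for m in ctrl.masks_of(c,t)[:3]:
            r=m['region']&(d>0); print(c,t,round(m['score'],2),m['at'],r.sum(),np.median(W[r],0) if r.any() else '')
print(s)
E
```

```text
pics
scene rack_mid 0.71 [237.3, 247.6] 362 [0.353  0.0906 0.003 ]
scene rack_mid 0.66 [295.7, 194.2] 1076 [0.5788 0.0123 0.1004]
scene handle 0.81 [164.6, 194.8] 1038 [0.4552 0.4404 0.0052]
scene handle 0.78 [238.8, 244.2] 342 [0.3556 0.0909 0.0032]
scene handle 0.6 [295.9, 189.6] 1130 [0.5812 0.0075 0.1004]
scene bath 0.9 [288.1, 216.0] 2416 [ 0.4776 -0.0228  0.0695]
scene pot_mid 0.57 [364.5, 263.8] 193 [ 0.4583 -0.2788  0.0247]
scene meter_mid 0.83 [407.5, 242.9] 766 [ 0.6031 -0.3623  0.0247]
top rack_mid 0.86 [242.9, 270.9] 1215 [0.353  0.1255 0.0047]
top rack_mid 0.75 [280.5, 190.4] 1974 [0.5857 0.0055 0.1019]
top rack_mid 0.73 [135.2, 237.6] 2333 [0.4589 0.4414 0.0062]
top handle 0.91 [137.3, 241.1] 1779 [0.4586 0.4412 0.0069]
top handle 0.89 [239.7, 272.5] 812 [0.3587 0.1287 0.0054]
top handle 0.72 [281.5, 189.1] 2046 [0.5831 0.0073 0.1021]
top bath 0.75 [282.6, 218.4] 2643 [ 0.5052 -0.0029  0.0761]
top bath 0.62 [399.2, 183.5] 955 [ 0.6173 -0.3553  0.0273]
top bottle_mid 0.58 [191.5, 235.5] 416 [0.4564 0.2598 0.0894]
top bottle_mid 0.25 [283.6, 217.9] 2489 [ 0.4996 -0.0048  0.083 ]
top pot_mid 0.65 [379.6, 237.1] 143 [ 0.4524 -0.2859  0.0128]
top meter_mid 0.73 [401.4, 184.6] 1022 [ 0.6177 -0.3575  0.027 ]
{'time': 0.35, 'qpos': array([-1.402 ,  0.2865,  1.577 , -0.    ,  1.2786, -0.15  ]), 'dq': array([ 0.0003, -0.0009, -0.0033, -0.0013, -0.0006,  0.0002]), 'joint_efforts': array([  0.0003, -40.5271, -29.229 ,  -0.0001,   0.0026,  -0.    ]), 'eef_pos': array([ 0.2115, -0.6408,  0.256 ]), 'tcp_rot': array([-0.1122,  0.6983, -0.6979,  0.1122]), 'contact_force': array([0.0211, 0.1247, 0.0402]), 'wrist_torque': array([-0.0299,  0.0043, -0.0584]), 'opening': 1.001842991899538}
```

View pics/top0.png

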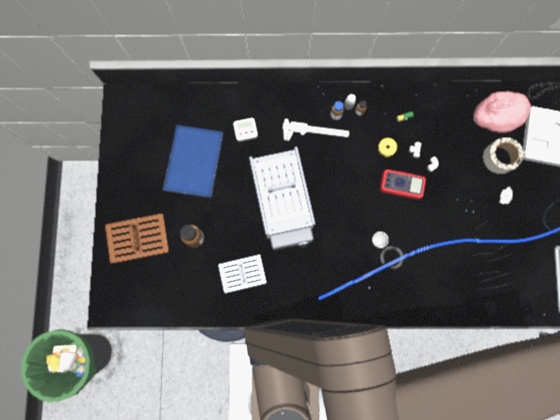

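View pics/scene0.png

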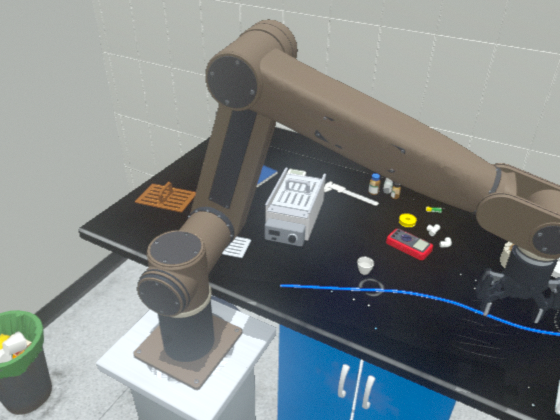

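```bash
python3 - <<'E'
from h import *
np.set_printoptions(precision=4,suppress=True)
print(R.from_quat([-0.1122,0.6983,-0.6979,0.1122]).as_matrix())
P=ctrl.camera_params('wrist');print(P)
D=np.load('pics/top0.npz')['d'];W=cloud('top',D,None)
p=cv2.imread('pics/top0.png')
z=W[...,2]
m=(abs(W[...,0]-.56)<.25)&(abs(W[...,1])<.2)&(D>0)
for lo,hi in [(.055,.065),(.065,.075),(.09,.098),(.098,.106),(.108,.12),(.125,.16)]:
    r=m&(z>lo)&(z<hi)
    if r.sum()<10: print(lo,r.sum());continue
    xy=W[r][:,:2].astype(np.float32); print(lo,r.sum(),xy.mean(0),cv2.minAreaRect(xy))
cv2.imwrite('pics/topz.png',cv2.resize(p[120:300,180:400],None,fx=3,fy=3,interpolation=cv2.INTER_CUBIC))
E
```

```text
[[-0.9496 -0.0001  0.3133]
 [-0.3133  0.0006 -0.9496]
 [-0.0001 -1.     -0.0006]]
{'fx': 324.6226950917903, 'fy': 324.6226950917903, 'cx': 279.34396847288036, 'cy': 207.0797907012324, 'tool_from_camera': array([[-0.0002,  0.9516,  0.3075, -0.0788],
       [-0.0003, -0.3075,  0.9516, -0.1182],
       [ 1.    ,  0.0001,  0.0004, -0.0006],
       [ 0.    ,  0.    ,  0.    ,  1.    ]])}
0.055 263 [0.5869 0.017 ] ((0.5444490909576416, 0.00023429840803146362), (0.24522581696510315, 0.1237119510769844), 13.175092697143555)
0.065 551 [ 0.4576 -0.0192] ((0.546034574508667, -0.0007896497845649719), (0.23293760418891907, 0.1249179020524025), 10.540776252746582)
0.09 695 [0.557  0.0013] ((0.5809627175331116, 0.007246784865856171), (0.22481511533260345, 0.1321764439344406), 12.13754653930664)
0.098 1837 [0.5829 0.0063] ((0.5804136991500854, 0.0064174458384513855), (0.22310291230678558, 0.12515559792518616), 12.251702308654785)
0.108 376 [0.5796 0.007 ] ((0.5809397101402283, 0.007503688335418701), (0.2247539609670639, 0.1379738450050354), 11.958946228027344)
0.125 126 [0.586  0.0076] ((0.5869389772415161, 0.007370952516794205), (0.013146092183887959, 0.07740037888288498), 11.493473052978516)
```

```bash
cat >> h.py <<'E'
def plan(s,tgt,Rt,n):
    """rows to go to tgt pose in n rows, straight, in tool axes (units)"""
    p0=np.array(s['eef_pos']);R0=R.from_quat(s['tcp_rot'])
    rv=(R0.inv()*Rt).as_rotvec()
    for i in range(n):
        Ri=R0*R.from_rotvec(rv*i/n)
        yield np.round(Ri.inv().apply((np.array(tgt)-p0)/n)/.3,4),np.round(np.degrees(rv/n)/30,4)
def Rb(yaw,tilt=0):
    # tool z along bath x, y down; tilt>0: tool's top leans to bath -x (plate -x end down)
    c,s=np.cos(yaw),np.sin(yaw)
    M=np.array([[s,0,c],[-c,0,s],[0,-1,0.]])
    return R.from_rotvec(-tilt*np.array([-s,c,0]))*R.from_matrix(M)
E
python3 - <<'E'
from h import *
s=ctrl.get_state()
for t,r in plan(s,[.585,.007,.29],Rb(np.radians(12.1)),14): print(t.tolist(),r.tolist())
E
```

```text
[-0.1328, -0.008, -0.1186] [-0.0, -0.1996, 0.0]
[-0.1444, -0.008, -0.1041] [-0.0, -0.1996, 0.0]
[-0.1545, -0.008, -0.0885] [-0.0, -0.1996, 0.0]
[-0.1629, -0.008, -0.0719] [-0.0, -0.1996, 0.0]
[-0.1695, -0.008, -0.0545] [-0.0, -0.1996, 0.0]
[-0.1743, -0.008, -0.0365] [-0.0, -0.1996, 0.0]
[-0.1771, -0.008, -0.0181] [-0.0, -0.1996, 0.0]
[-0.1781, -0.008, 0.0004] [-0.0, -0.1996, 0.0]
[-0.177, -0.008, 0.019] [-0.0, -0.1996, 0.0]
[-0.1741, -0.008, 0.0374] [-0.0, -0.1996, 0.0]
[-0.1692, -0.008, 0.0553] [-0.0, -0.1996, 0.0]
[-0.1626, -0.008, 0.0727] [-0.0, -0.1996, 0.0]
[-0.1541, -0.008, 0.0892] [-0.0, -0.1996, 0.0]
[-0.1439, -0.008, 0.1048] [-0.0, -0.1996, 0.0]
```

Call:
{"method": "arm_command", "body": {"steps": [{"hand": 1,"travel": [-0.133,-0.008,-0.119],"rotation": [0,-0.2,0]},{"hand": 1,"travel": [-0.144,-0.008,-0.104],"rotation": [0,-0.2,0]},{"hand": 1,"travel": [-0.155,-0.008,-0.089],"rotation": [0,-0.2,0]},{"hand": 1,"travel": [-0.163,-0.008,-0.072],"rotation": [0,-0.2,0]},{"hand": 1,"travel": [-0.17,-0.008,-0.055],"rotation": [0,-0.2,0]},{"hand": 1,"travel": [-0.174,-0.008,-0.037],"rotation": [0,-0.2,0]},{"hand": 1,"travel": [-0.177,-0.008,-0.018],"rotation": [0,-0.2,0]},{"hand": 1,"travel": [-0.178,-0.008,0],"rotation": [0,-0.2,0]},{"hand": 1,"travel": [-0.177,-0.008,0.019],"rotation": [0,-0.2,0]},{"hand": 1,"travel": [-0.174,-0.008,0.037],"rotation": [0,-0.2,0]},{"hand": 1,"travel": [-0.169,-0.008,0.055],"rotation": [0,-0.2,0]},{"hand": 1,"travel": [-0.163,-0.008,0.073],"rotation": [0,-0.2,0]},{"hand": 1,"travel": [-0.154,-0.008,0.089],"rotation": [0,-0.2,0]},{"hand": 1,"travel": [-0.144,-0.008,0.105],"rotation": [0,-0.2,0]},{"hand": 1,"travel": [0,0,0],"rotation": [0,0,0]}]}}

```text
time: 2.58
eef_pos: [0.5807, 0.0356, 0.294]
tcp_rot: [-0.56, 0.427, -0.435, 0.561]
contact_force: [0.1, -0.1, 0.4]
opening: 0.998
```

```bash
python3 - <<'E'
from h import *
np.set_printoptions(precision=4,suppress=True)
p,d,s=shot('wrist','w1'); print(s['eef_pos'],R.from_quat(s['tcp_rot']).as_matrix(),s['dq'],s['qpos'])
W=cloud('wrist',d,s); z=W[...,2]
m=(d>0)
for lo,hi in [(.055,.065),(.085,.098),(.098,.106),(.108,.125),(.132,.16)]:
    r=m&(z>lo)&(z<hi)&(abs(W[...,0]-.57)<.2)&(abs(W[...,1])<.15)
    xy=W[r][:,:2].astype(np.float32); print(lo,r.sum(),W[r].mean(0),cv2.minAreaRect(xy))
for t in ['rack_mid','handle','bath']:
    for q in ctrl.masks_of('wrist',t)[:2]: print(t,q['score'],q['at'],np.median(W[q['region']&m],0))
E
```

```text
[0.5807 0.0356 0.294 ] [[ 0.2575  0.0106  0.9662]
 [-0.9663 -0.006   0.2575]
 [ 0.0085 -0.9999  0.0087]] [-0.0327 -0.0144  0.0201 -0.0352  0.0091  0.0001] [-0.1113  0.0495  1.7766 -0.0049  1.3043 -0.3704]
0.055 1925 [0.5878 0.0056 0.0607] ((0.5580458641052246, 0.004570707678794861), (0.26683691143989563, 0.13229723274707794), 12.117918968200684)
0.085 5956 [0.562  0.0071 0.0956] ((0.5806485414505005, 0.009513810276985168), (0.2241532802581787, 0.1324242651462555), 12.204437255859375)
0.098 15124 [0.5857 0.0096 0.1016] ((0.5808190107345581, 0.009392805397510529), (0.22263099253177643, 0.13246554136276245), 12.102081298828125)
0.108 3633 [0.5825 0.0143 0.1157] ((0.5812637805938721, 0.0076304227113723755), (0.22601629793643951, 0.13815216720104218), 11.993916511535645)
0.132 1047 [0.586  0.0134 0.1431] ((0.5869936347007751, 0.00884993001818657), (0.011981707997620106, 0.0776032954454422), 12.21420669555664)
rack_mid 0.69 [101.2, 44.4] [0.3579 0.1171 0.005 ]
rack_mid 0.67 [277.6, 208.0] [0.5839 0.0134 0.1017]
handle 0.94 [277.0, 208.1] [0.5836 0.0132 0.1017]
handle 0.75 [103.7, 43.7] [0.3569 0.1178 0.0051]
bath 0.89 [238.7, 192.8] [0.5432 0.0042 0.0952]
```

View pics/w1.png

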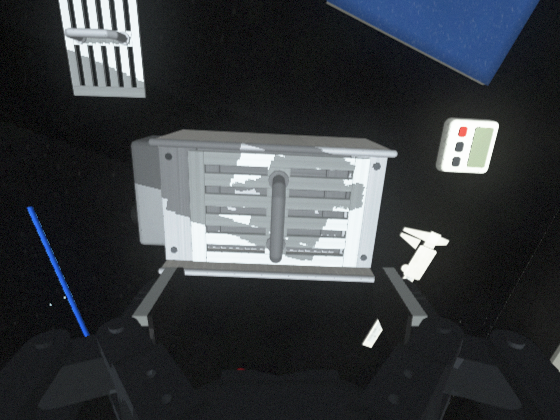

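```bash
python3 - <<'E'
from h import *
s=ctrl.get_state()
for t,r in plan(s,[.587,.0085,.2],Rb(np.radians(12.1)),5): print(t.tolist(),r.tolist())
E
```

```text
[0.0157, 0.0625, 0.0005] [-0.0029, 0.0163, 0.0033]
[0.0158, 0.0625, 0.0008] [-0.0029, 0.0163, 0.0033]
[0.0159, 0.0624, 0.001] [-0.0029, 0.0163, 0.0033]
[0.016, 0.0624, 0.0012] [-0.0029, 0.0163, 0.0033]
[0.0161, 0.0624, 0.0015] [-0.0029, 0.0163, 0.0033]
```

Call:
{"method": "arm_command", "body": {"steps": [{"hand": 1,"travel": [0.016,0.062,0.001],"rotation": [-0.003,0.016,0.003]},{"hand": 1,"travel": [0.016,0.062,0.001],"rotation": [-0.003,0.016,0.003]},{"hand": 1,"travel": [0.016,0.062,0.001],"rotation": [-0.003,0.016,0.003]},{"hand": 1,"travel": [0.016,0.062,0.001],"rotation": [-0.003,0.016,0.003]},{"hand": 1,"travel": [0.016,0.062,0.001],"rotation": [-0.003,0.016,0.003]},{"hand": 1,"travel": [0,0,0],"rotation": [0,0,0]}]}}

```text
time: 3.52
eef_pos: [0.5849, 0.003, 0.1912]
tcp_rot: [0.549, -0.449, 0.445, -0.547]
contact_force: [-0.2, -0.3, 0.1]
opening: 1.0
```

```bash
python3 - <<'E'
from h import *
s=ctrl.get_state(); print(s['eef_pos'],R.from_quat(s['tcp_rot']).as_matrix().round(4))
for t,r in plan(s,[.587,.0085,.146],Rb(np.radians(12.1)),4): print(t.tolist(),r.tolist())
E
```

```text
[0.58492645 0.00295212 0.19116391] [[ 2.010e-01 -6.200e-03  9.796e-01]
 [-9.796e-01 -1.000e-04  2.010e-01]
 [-1.200e-03 -1.000e+00 -6.000e-03]]
[-0.0041, 0.0376, 0.0028] [0.0029, -0.0042, -0.0006]
[-0.0041, 0.0376, 0.0028] [0.0029, -0.0042, -0.0006]
[-0.0041, 0.0376, 0.0028] [0.0029, -0.0042, -0.0006]
[-0.0042, 0.0376, 0.0027] [0.0029, -0.0042, -0.0006]
```

Call:
{"method": "arm_command", "body": {"steps": [{"hand": 1,"travel": [-0.004,0.034,0.002],"rotation": [0.003,-0.004,0]},{"hand": 1,"travel": [-0.004,0.034,0.002],"rotation": [0.003,-0.004,0]},{"hand": 1,"travel": [-0.003,0.034,0.002],"rotation": [0.003,-0.004,0]},{"hand": 1,"travel": [-0.003,0.03,0.002],"rotation": [0.002,-0.004,0]},{"hand": 1,"travel": [0,0,0],"rotation": [0,0,0]},{"hand": 1,"travel": [0,0,0],"rotation": [0,0,0]}]}}

```text
time: 4.28
eef_pos: [0.5876, 0.0085, 0.1506]
tcp_rot: [-0.549, 0.443, -0.445, 0.551]
contact_force: [0.1, 0.4, -0.2]
opening: 0.999
```

```bash
python3 - <<'E'
from h import *
s=ctrl.get_state(); print(s['eef_pos'],R.from_quat(s['tcp_rot']).as_matrix().round(4),s['contact_force'])
for t,r in plan(s,[.587,.0085,.146],Rb(np.radians(12.1)),1): print(t.tolist(),r.tolist())
E
```

```text
[0.58760797 0.00852576 0.15058249] [[ 2.111e-01  3.300e-03  9.775e-01]
 [-9.775e-01  8.000e-04  2.111e-01]
 [-1.000e-04 -1.000e+00  3.400e-03]] [ 0.05867642  0.41681561 -0.15347757]
[-0.0003, 0.0153, -0.0021] [-0.0065, 0.0028, -0.0002]
```

Call:
{"method": "arm_command", "body": {"steps": [{"hand": 1,"travel": [0,0.017,-0.002],"rotation": [-0.006,0.002,0]},{"hand": 1,"travel": [0,0,0],"rotation": [0,0,0]},{"hand": 0,"travel": [0,0,0],"rotation": [0,0,0]},{"hand": 0,"travel": [0,0,0],"rotation": [0,0,0]},{"hand": 0,"travel": [0,0,0],"rotation": [0,0,0]},{"hand": 0,"travel": [0,0,0],"rotation": [0,0,0]},{"hand": 0,"travel": [0,0,0],"rotation": [0,0,0]},{"hand": 0,"travel": [0,0,0],"rotation": [0,0,0]},{"hand": 0,"travel": [0,0,0],"rotation": [0,0,0]}], "grip_force": 60}}

```text
time: 5.4
eef_pos: [0.5878, 0.0082, 0.1465]
tcp_rot: [-0.55, 0.444, -0.445, 0.55]
contact_force: [0.1, -0.1, 0.1]
opening: 0.111
```

```bash
python3 - <<'E'
from h import *
s=ctrl.get_state(); print(s['eef_pos'],R.from_quat(s['tcp_rot']).as_matrix().round(4),s['contact_force'],s['wrist_torque'],s['opening']*85)
E
```

```text
[0.58775331 0.00818743 0.14653588] [[ 2.099e-01  2.400e-03  9.777e-01]
 [-9.777e-01 -3.000e-04  2.099e-01]
 [ 8.000e-04 -1.000e+00  2.300e-03]] [ 0.11168976 -0.06828185  0.09714517] [-0.03552423 -0.04035835 -0.02985539] 9.44178153724359
```

```bash
cat >> h.py <<'E'
YAW=np.radians(12.1); C=np.array([.581,.008]); EX=np.array([np.cos(YAW),np.sin(YAW),0]); K=.0485
def tcp(xc,zc,deg):
    a=np.radians(deg); n=-np.sin(a)*EX+np.cos(a)*np.array([0,0,1.])
    return np.array([C[0],C[1],0])+EX*xc/1e3+np.array([0,0,zc/1e3])+K*n
def where(s):
    Rm=R.from_quat(s['tcp_rot']); v=Rb(YAW).inv()*Rm; 
    n=-Rm.as_matrix()[:,1]; tilt=np.degrees(np.arctan2(-n@EX,n[2]))
    p=np.array(s['eef_pos'])-K*n-np.array([C[0],C[1],0]); 
    ey=np.array([-EX[1],EX[0],0])
    return dict(xc=p@EX*1e3,y=p@ey*1e3,zc=p[2]*1e3,tilt=tilt,rv=np.degrees(v.as_rotvec()).round(2),F=(np.array(s['contact_force'])@np.stack([EX,ey,[0,0,1.]]).T).round(1),T=s['wrist_torque'].round(2),t=s['time'],op=s['opening'])
def go(xc,zc,deg,n):
    s=ctrl.get_state(); print({k:(np.round(v,2) if not isinstance(v,dict) else v) for k,v in where(s).items()})
    for t,r in plan(s,tcp(xc,zc,deg),Rb(YAW,np.radians(deg)),n): print(t.tolist(),r.tolist())
E
python3 - <<'E'
from h import *
go(6.6,110,0,3)
E
```

```text
{'xc': np.float64(6.75), 'y': np.float64(-1.27), 'zc': np.float64(98.04), 'tilt': np.float64(0.13), 'rv': array([ 0.13, -0.02, -0.05]), 'F': array([ 0.1, -0.1,  0.1]), 'T': array([-0.04, -0.04, -0.03]), 't': np.float64(5.4), 'op': np.float64(0.11)}
[-0.0014, -0.0133, -0.0] [-0.0014, 0.0002, 0.0005]
[-0.0014, -0.0133, -0.0] [-0.0014, 0.0002, 0.0005]
[-0.0014, -0.0133, -0.0] [-0.0014, 0.0002, 0.0005]
```

Call:
{"method": "arm_command", "body": {"steps": [{"hand": 0,"travel": [0,-0.013,0],"rotation": [-0.002,0,0]},{"hand": 0,"travel": [0,-0.013,0],"rotation": [-0.002,0,0]},{"hand": 0,"travel": [0,-0.013,0],"rotation": [0,0,0]},{"hand": 0,"travel": [0,0,0],"rotation": [0,0,0]},{"hand": 0,"travel": [0,0,0],"rotation": [0,0,0]}]}}

```text
time: 6.02
eef_pos: [0.5862, 0.0084, 0.1568]
tcp_rot: [0.551, -0.446, 0.443, -0.549]
contact_force: [0.1, 0.2, -2.8]
opening: 0.116
```

```bash
python3 - <<'E'
from h import *
go(17,109,8,5)
p,d,s=shot('wrist','w2')
E
```

```text
{'xc': np.float64(4.93), 'y': np.float64(-0.62), 'zc': np.float64(108.35), 'tilt': np.float64(-0.24), 'rv': array([-0.24, -0.01,  0.04]), 'F': array([ 0.1,  0.2, -2.8]), 'T': array([ 0.02, -0.03, -0.05]), 't': np.float64(6.02), 'op': np.float64(0.12)}
[-0.0004, -0.0001, 0.0034] [0.0549, 0.0001, -0.0003]
[-0.0004, -0.0, 0.0034] [0.0549, 0.0001, -0.0003]
[-0.0004, 0.0001, 0.0034] [0.0549, 0.0001, -0.0003]
[-0.0004, 0.0002, 0.0034] [0.0549, 0.0001, -0.0003]
[-0.0004, 0.0003, 0.0034] [0.0549, 0.0001, -0.0003]
```

View pics/w2.png

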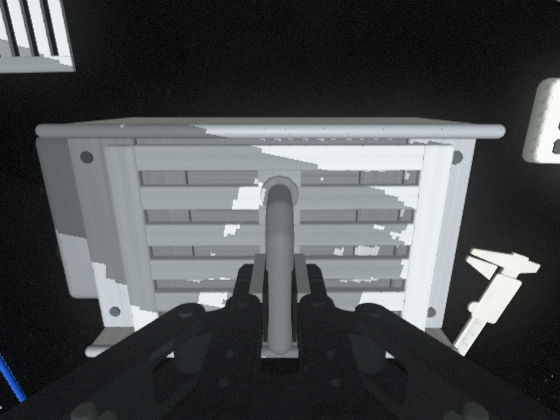

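Call:
{"method": "arm_command", "body": {"steps": [{"hand": 0,"travel": [0,0,0.007],"rotation": [0.02,0,0]},{"hand": 0,"travel": [0,0,0.007],"rotation": [0.05,0,0]},{"hand": 0,"travel": [0,0,0.004],"rotation": [0.06,0,0]},{"hand": 0,"travel": [0,0,0],"rotation": [0.06,0,0]},{"hand": 0,"travel": [0,0,0],"rotation": [0.06,0,0]},{"hand": 0,"travel": [0,0,0],"rotation": [0,0,0]},{"hand": 0,"travel": [0,0,0],"rotation": [0,0,0]}]}}

```text
time: 6.95
eef_pos: [0.591, 0.0096, 0.1565]
tcp_rot: [-0.511, 0.414, -0.473, 0.586]
contact_force: [0.4, 0.5, -3.1]
opening: 0.115
```

```bash
python3 - <<'E'
from h import *
go(16,100,16,5)
p,d,s=shot('wrist','w3')
E
```

```text
{'xc': np.float64(16.64), 'y': np.float64(-0.48), 'zc': np.float64(108.45), 'tilt': np.float64(7.71), 'rv': array([ 7.71, -0.  ,  0.06]), 'F': array([ 0.5,  0.4, -3.1]), 'T': array([-0.03,  0.15,  0.02]), 't': np.float64(6.95), 'op': np.float64(0.12)}
[-0.0003, 0.0059, -0.0058] [0.0552, -0.0001, -0.0004]
[-0.0003, 0.0057, -0.006] [0.0552, -0.0001, -0.0004]
[-0.0003, 0.0055, -0.0062] [0.0552, -0.0001, -0.0004]
[-0.0004, 0.0053, -0.0063] [0.0552, -0.0001, -0.0004]
[-0.0004, 0.0052, -0.0065] [0.0552, -0.0001, -0.0004]
```

View pics/w3.png

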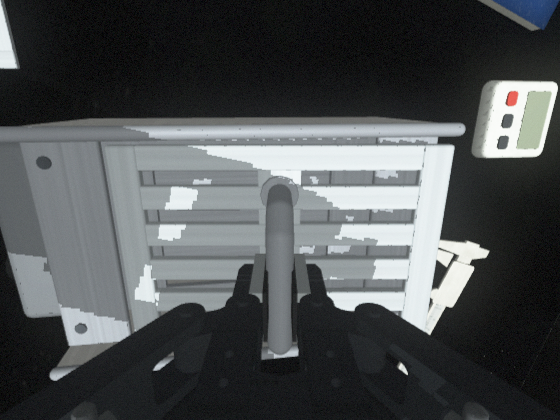

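```bash
python3 - <<'E'
from h import *
np.set_printoptions(precision=1,suppress=True)
f=np.load('pics/w3.npz'); d=f['d']; s=dict(eef_pos=f['pos'],tcp_rot=f['rot'])
W=cloud('wrist',d,s); B=W-np.array([C[0],C[1],0]); ey=np.array([-EX[1],EX[0],0])
b=np.stack([B@EX,B@ey,B[...,2]],-1)*1e3
for r in [170,200,230,260]:
    for c in list(range(40,116,6))+list(range(94,114,2)): print((c,*b[r,c].round(0)),end=' ')
    print()
E
```

```text
(40, np.float64(-105.0), np.float64(46.0), np.float64(95.0)) (46, np.float64(-102.0), np.float64(46.0), np.float64(96.0)) (52, np.float64(-99.0), np.float64(46.0), np.float64(96.0)) (58, np.float64(-96.0), np.float64(46.0), np.float64(95.0)) (64, np.float64(-93.0), np.float64(46.0), np.float64(96.0)) (70, np.float64(-90.0), np.float64(46.0), np.float64(96.0)) (76, np.float64(-87.0), np.float64(45.0), np.float64(96.0)) (82, np.float64(-85.0), np.float64(45.0), np.float64(95.0)) (88, np.float64(-82.0), np.float64(45.0), np.float64(94.0)) (94, np.float64(-79.0), np.float64(45.0), np.float64(95.0)) (100, np.float64(-76.0), np.float64(45.0), np.float64(97.0)) (106, np.float64(-6.0), np.float64(79.0), np.float64(274.0)) (112, np.float64(-68.0), np.float64(46.0), np.float64(101.0)) (94, np.float64(-79.0), np.float64(45.0), np.float64(95.0)) (96, np.float64(-78.0), np.float64(45.0), np.float64(95.0)) (98, np.float64(-77.0), np.float64(45.0), np.float64(96.0)) (100, np.float64(-76.0), np.float64(45.0), np.float64(97.0)) (102, np.float64(-75.0), np.float64(45.0), np.float64(94.0)) (104, np.flo
[... 3783 characters left out ...]
float64(-7.0), np.float64(95.0)) (112, np.float64(-78.0), np.float64(-7.0), np.float64(96.0)) (94, np.float64(-87.0), np.float64(-6.0), np.float64(96.0)) (96, np.float64(-86.0), np.float64(-6.0), np.float64(96.0)) (98, np.float64(-85.0), np.float64(-6.0), np.float64(96.0)) (100, np.float64(-83.0), np.float64(-6.0), np.float64(97.0)) (102, np.float64(-83.0), np.float64(-6.0), np.float64(96.0)) (104, np.float64(-82.0), np.float64(-6.0), np.float64(96.0)) (106, np.float64(-81.0), np.float64(-7.0), np.float64(95.0)) (108, np.float64(-80.0), np.float64(-7.0), np.float64(95.0)) (110, np.float64(-79.0), np.float64(-7.0), np.float64(96.0)) (112, np.float64(-78.0), np.float64(-7.0), np.float64(96.0))
```

Call:
{"method": "arm_command", "body": {"steps": [{"hand": 0,"travel": [0,0.005,-0.006],"rotation": [0.05,0,0]},{"hand": 0,"travel": [0,0.005,-0.006],"rotation": [0.055,0,0]},{"hand": 0,"travel": [0,0.005,-0.005],"rotation": [0.055,0,0]},{"hand": 0,"travel": [0,0.005,-0.005],"rotation": [0.055,0,0]},{"hand": 0,"travel": [0,0.005,-0.006],"rotation": [0.05,0,0]},{"hand": 0,"travel": [0,0,0],"rotation": [0,0,0]},{"hand": 0,"travel": [0,0,0],"rotation": [0,0,0]}]}}

```text
time: 7.88
eef_pos: [0.5833, 0.0081, 0.1464]
tcp_rot: [-0.467, 0.378, -0.502, 0.622]
contact_force: [-1.0, -0.0, -1.3]
opening: 0.116
```

```bash
python3 - <<'E'
from h import *
go(16,89.5,16,4)
E
```

```text
{'xc': np.float64(15.74), 'y': np.float64(-0.35), 'zc': np.float64(99.83), 'tilt': np.float64(16.13), 'rv': array([16.13,  0.  ,  0.07]), 'F': array([-1. ,  0.2, -1.3]), 'T': array([-0.02,  0.24,  0.02]), 't': np.float64(7.88), 'op': np.float64(0.12)}
[-0.0003, 0.0083, -0.0021] [-0.0011, -0.0001, -0.0006]
[-0.0003, 0.0083, -0.0021] [-0.0011, -0.0001, -0.0006]
[-0.0003, 0.0083, -0.0021] [-0.0011, -0.0001, -0.0006]
[-0.0003, 0.0083, -0.0021] [-0.0011, -0.0001, -0.0006]
```

Call:
{"method": "arm_command", "body": {"steps": [{"hand": 0,"travel": [0,0.008,-0.002],"rotation": [0,0,0]},{"hand": 0,"travel": [0,0.008,-0.002],"rotation": [0,0,0]},{"hand": 0,"travel": [0,0,0],"rotation": [0,0,0]}]}}

```text
time: 8.25
eef_pos: [0.584, 0.0081, 0.1414]
tcp_rot: [-0.467, 0.378, -0.502, 0.622]
contact_force: [0.3, 0.2, -2.8]
opening: 0.122
```

```bash
python3 - <<'E'
from h import *
go(16,89.5,16,2)
p,d,s=shot('wrist','w4')
E
```

```text
{'xc': np.float64(16.47), 'y': np.float64(-0.44), 'zc': np.float64(94.84), 'tilt': np.float64(16.15), 'rv': array([ 1.615e+01, -1.000e-02,  6.000e-02]), 'F': array([ 0.4,  0.2, -2.8]), 'T': array([-0.09,  0.28,  0.02]), 't': np.float64(8.25), 'op': np.float64(0.12)}
[-0.0008, 0.0083, -0.003] [-0.0026, 0.0001, -0.001]
[-0.0008, 0.0083, -0.003] [-0.0026, 0.0001, -0.001]
```

View pics/w4.png

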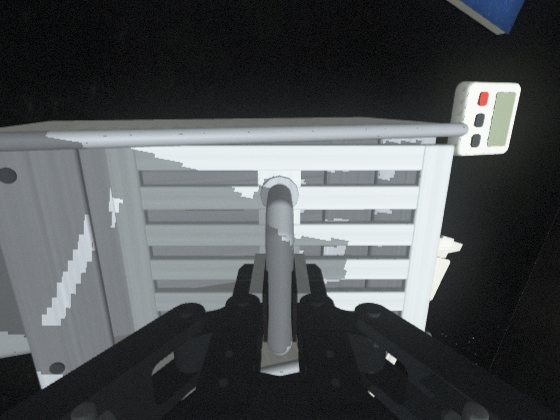

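Call:
{"method": "arm_command", "body": {"steps": [{"hand": 0,"travel": [0,0.008,-0.003],"rotation": [0,0,0]},{"hand": 0,"travel": [0,0.008,-0.003],"rotation": [0,0,0]},{"hand": 0,"travel": [0,0,0],"rotation": [0,0,0]}]}}

```text
time: 8.68
eef_pos: [0.5837, 0.0081, 0.136]
tcp_rot: [-0.467, 0.378, -0.502, 0.622]
contact_force: [-0.2, -1.4, -2.9]
opening: 0.113
```

```bash
python3 - <<'E'
from h import *
go(-14,90,16,6)
E
```

```text
{'xc': np.float64(16.17), 'y': np.float64(-0.44), 'zc': np.float64(89.46), 'tilt': np.float64(16.16), 'rv': array([16.16, -0.02,  0.06]), 'F': array([-0.5, -1.4, -2.9]), 'T': array([-0.08,  0.26, -0.03]), 't': np.float64(8.68), 'op': np.float64(0.11)}
[-0.0003, -0.005, -0.0159] [-0.0009, 0.0001, -0.0003]
[-0.0003, -0.0049, -0.0159] [-0.0009, 0.0001, -0.0003]
[-0.0003, -0.0049, -0.0159] [-0.0009, 0.0001, -0.0003]
[-0.0003, -0.0049, -0.0159] [-0.0009, 0.0001, -0.0003]
[-0.0003, -0.0049, -0.0159] [-0.0009, 0.0001, -0.0003]
[-0.0003, -0.0049, -0.016] [-0.0009, 0.0001, -0.0003]
```

Call:
{"method": "arm_command", "body": {"steps": [{"hand": 0,"travel": [0,-0.005,-0.016],"rotation": [0,0,0]},{"hand": 0,"travel": [0,-0.005,-0.016],"rotation": [0,0,0]},{"hand": 0,"travel": [0,-0.005,-0.016],"rotation": [0,0,0]},{"hand": 0,"travel": [0,0,0],"rotation": [0,0,0]}]}}

```text
time: 9.18
eef_pos: [0.5677, 0.0047, 0.1365]
tcp_rot: [-0.467, 0.378, -0.502, 0.622]
contact_force: [-0.4, -0.2, -2.8]
opening: 0.118
```

```bash
python3 - <<'E'
from h import *
go(-14,90,16,3)
E
```

```text
{'xc': np.float64(-0.2), 'y': np.float64(-0.41), 'zc': np.float64(89.87), 'tilt': np.float64(16.16), 'rv': array([16.16, -0.02,  0.06]), 'F': array([-0.4, -0.1, -2.8]), 'T': array([-0.05,  0.27, -0.  ]), 't': np.float64(9.18), 'op': np.float64(0.12)}
[-0.0005, -0.0044, -0.0145] [-0.0017, 0.0001, -0.0006]
[-0.0005, -0.0044, -0.0145] [-0.0017, 0.0001, -0.0006]
[-0.0005, -0.0044, -0.0145] [-0.0017, 0.0001, -0.0006]
```

Call:
{"method": "arm_command", "body": {"steps": [{"hand": 0,"travel": [0,-0.004,-0.014],"rotation": [0,0,0]},{"hand": 0,"travel": [0,-0.004,-0.014],"rotation": [0,0,0]},{"hand": 0,"travel": [0,-0.004,-0.014],"rotation": [0,0,0]},{"hand": 0,"travel": [0,-0.001,-0.005],"rotation": [0,0,0]},{"hand": 0,"travel": [0,0,0],"rotation": [0,0,0]},{"hand": 0,"travel": [0,0,0],"rotation": [0,0,0]}]}}

```text
time: 9.93
eef_pos: [0.5526, 0.0013, 0.1366]
tcp_rot: [-0.467, 0.378, -0.503, 0.622]
contact_force: [0.5, 1.1, -3.1]
opening: 0.114
```

```bash
python3 - <<'E'
from h import *
np.set_printoptions(precision=1,suppress=True)
go(-17,84,12,4)
p,d,s=shot('wrist','w5')
W=cloud('wrist',d,s); B=W-np.array([C[0],C[1],0]); ey=np.array([-EX[1],EX[0],0])
b=np.stack([B@EX,B@ey,B[...,2]],-1)*1e3
for r in [160,200,230]:
    print([tuple(b[r,c].round(0).astype(int)) for c in range(420,500,4)])
E
```

```text
{'xc': np.float64(-15.66), 'y': np.float64(-0.57), 'zc': np.float64(90.04), 'tilt': np.float64(16.2), 'rv': array([16.2, -0. ,  0. ]), 'F': array([ 0.7,  0.9, -3.1]), 'T': array([-0.1,  0.3,  0. ]), 't': np.float64(9.93), 'op': np.float64(0.11)}
[-0.0005, 0.0046, 0.0005] [-0.035, 0.0001, -0.0003]
[-0.0005, 0.0046, 0.0006] [-0.035, 0.0001, -0.0003]
[-0.0005, 0.0046, 0.0007] [-0.035, 0.0001, -0.0003]
[-0.0005, 0.0046, 0.0007] [-0.035, 0.0001, -0.0003]
[(np.int64(52), np.int64(51), np.int64(113)), (np.int64(53), np.int64(51), np.int64(114)), (np.int64(56), np.int64(51), np.int64(114)), (np.int64(58), np.int64(51), np.int64(115)), (np.int64(59), np.int64(51), np.int64(115)), (np.int64(62), np.int64(51), np.int64(116)), (np.int64(64), np.int64(51), np.int64(115)), (np.int64(66), np.int64(51), np.int64(117)), (np.int64(68), np.int64(51), np.int64(117)), (np.int64(92), np.int64(46), np.int64(95)), (np.int64(95), np.int64(46), np.int64(95)), (np.int64(98), np.int64(46), np.int64(95)), (np.int64(101), np.int64(46), np.int64(96)), (np.int64(103), np.int64(46), np.int64(96)), (np.int64(107), np
[... 1339 characters left out ...]
65), np.int64(13), np.int64(117)), (np.int64(67), np.int64(13), np.int64(117)), (np.int64(92), np.int64(2), np.int64(95)), (np.int64(95), np.int64(1), np.int64(95)), (np.int64(98), np.int64(1), np.int64(95)), (np.int64(101), np.int64(1), np.int64(96)), (np.int64(104), np.int64(0), np.int64(96)), (np.int64(109), np.int64(-1), np.int64(95)), (np.int64(110), np.int64(0), np.int64(96)), (np.int64(223), np.int64(-50), np.int64(0)), (np.int64(228), np.int64(-50), np.int64(0)), (np.int64(233), np.int64(-51), np.int64(0)), (np.int64(239), np.int64(-51), np.int64(0)), (np.int64(244), np.int64(-52), np.int64(1)), (np.int64(250), np.int64(-52), np.int64(1)), (np.int64(256), np.int64(-54), np.int64(0))]
```

View pics/w5.png

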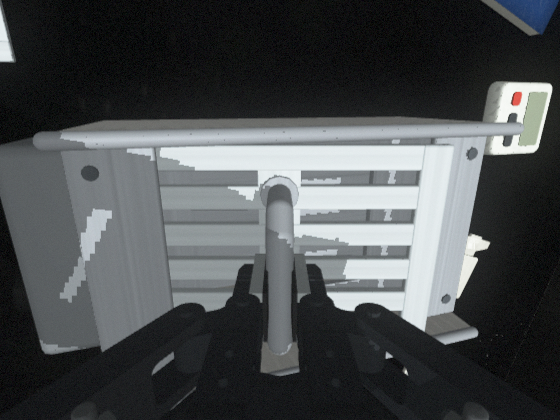

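Call:
{"method": "arm_command", "body": {"steps": [{"hand": 0,"travel": [0,0.005,0.0],"rotation": [-0.035,0,0]},{"hand": 0,"travel": [0,0.005,0.001],"rotation": [-0.035,0,0]},{"hand": 0,"travel": [0,0.004,0.001],"rotation": [-0.035,0,0]},{"hand": 0,"travel": [0,0.004,0.001],"rotation": [-0.035,0,0]},{"hand": 0,"travel": [0,0,0],"rotation": [0,0,0]},{"hand": 0,"travel": [0,0,0],"rotation": [0,0,0]}]}}

```text
time: 10.72
eef_pos: [0.5555, 0.0019, 0.1312]
tcp_rot: [-0.491, 0.397, -0.487, 0.603]
contact_force: [-0.0, -1.0, -2.9]
opening: 0.113
```

```bash
python3 - <<'E'
from h import *
go(-16.5,76,7.5,4)
E
```

```text
{'xc': np.float64(-16.32), 'y': np.float64(-0.64), 'zc': np.float64(83.72), 'tilt': np.float64(11.72), 'rv': array([11.72, -0.02,  0.03]), 'F': array([-0.2, -0.9, -2.9]), 'T': array([-0.02,  0.21, -0.01]), 't': np.float64(10.72), 'op': np.float64(0.11)}
[-0.0006, 0.0064, 0.0015] [-0.0352, 0.0002, -0.0002]
[-0.0006, 0.0063, 0.0016] [-0.0352, 0.0002, -0.0002]
[-0.0006, 0.0063, 0.0018] [-0.0352, 0.0002, -0.0002]
[-0.0006, 0.0063, 0.0019] [-0.0352, 0.0002, -0.0002]
```

Call:
{"method": "arm_command", "body": {"steps": [{"hand": 0,"travel": [0,0.006,0.0015],"rotation": [-0.035,0,0]},{"hand": 0,"travel": [0,0.006,0.0015],"rotation": [-0.035,0,0]},{"hand": 0,"travel": [0,0,0],"rotation": [0,0,0]}]}}

```text
time: 11.1
eef_pos: [0.5571, 0.0022, 0.1277]
tcp_rot: [-0.502, 0.406, -0.48, 0.594]
contact_force: [0.2, -0.2, -4.0]
opening: 0.116
```

```bash
python3 - <<'E'
from h import *
go(-16.5,75.5,7.2,2)
E
```

```text
{'xc': np.float64(-16.54), 'y': np.float64(-0.68), 'zc': np.float64(79.85), 'tilt': np.float64(9.49), 'rv': array([ 9.49, -0.01,  0.02]), 'F': array([ 0.2, -0.3, -4. ]), 'T': array([-0.01,  0.16,  0.01]), 't': np.float64(11.1), 'op': np.float64(0.12)}
[-0.0012, 0.0072, 0.0021] [-0.0382, 0.0001, -0.0004]
[-0.0012, 0.0072, 0.0023] [-0.0382, 0.0001, -0.0004]
```

Call:
{"method": "arm_command", "body": {"steps": [{"hand": 0,"travel": [0,0.007,0.002],"rotation": [-0.036,0,0]},{"hand": 0,"travel": [0,0.007,0.002],"rotation": [-0.036,0,0]},{"hand": 0,"travel": [0,0,0],"rotation": [0,0,0]}]}}

```text
time: 11.48
eef_pos: [0.5592, 0.0026, 0.1234]
tcp_rot: [-0.514, 0.416, -0.471, 0.583]
contact_force: [-0.4, 0.4, -2.7]
opening: 0.121
```

```bash
python3 - <<'E'
from h import *
go(-16.5,69,3.5,4)
E
```

```text
{'xc': np.float64(-16.37), 'y': np.float64(-0.69), 'zc': np.float64(75.31), 'tilt': np.float64(7.19), 'rv': array([ 7.19, -0.  ,  0.02]), 'F': array([-0.3,  0.5, -2.7]), 'T': array([-0.05,  0.15, -0.06]), 't': np.float64(11.48), 'op': np.float64(0.12)}
[-0.0006, 0.0053, 0.0018] [-0.0308, 0.0, -0.0002]
[-0.0006, 0.0053, 0.0019] [-0.0308, 0.0, -0.0002]
[-0.0006, 0.0052, 0.002] [-0.0308, 0.0, -0.0002]
[-0.0006, 0.0052, 0.0021] [-0.0308, 0.0, -0.0002]
```

Call:
{"method": "arm_command", "body": {"steps": [{"hand": 0,"travel": [0,0.005,0.002],"rotation": [-0.03,0,0]},{"hand": 0,"travel": [0,0.005,0.002],"rotation": [-0.03,0,0]},{"hand": 0,"travel": [0,0.005,0.002],"rotation": [-0.03,0,0]},{"hand": 0,"travel": [0,0.005,0.002],"rotation": [-0.03,0,0]},{"hand": 0,"travel": [0,0,0],"rotation": [0,0,0]}]}}

```text
time: 12.1
eef_pos: [0.5625, 0.0033, 0.1172]
tcp_rot: [-0.534, 0.431, -0.457, 0.566]
contact_force: [0.2, 0.2, -3.2]
opening: 0.118
```

```bash
python3 - <<'E'
from h import *
go(0,66.5,0,5)
p,d,s=shot('wrist','w6')
E
```

```text
{'xc': np.float64(-16.22), 'y': np.float64(-0.73), 'zc': np.float64(68.82), 'tilt': np.float64(3.36), 'rv': array([ 3.36, -0.  ,  0.01]), 'F': array([ 0.3,  0.1, -3.2]), 'T': array([-0.06,  0.05, -0.04]), 't': np.float64(12.1), 'op': np.float64(0.12)}
[-0.0005, 0.0022, 0.0126] [-0.0224, 0.0, -0.0001]
[-0.0005, 0.0021, 0.0126] [-0.0224, 0.0, -0.0001]
[-0.0005, 0.0019, 0.0126] [-0.0224, 0.0, -0.0001]
[-0.0005, 0.0018, 0.0127] [-0.0224, 0.0, -0.0001]
[-0.0005, 0.0016, 0.0127] [-0.0224, 0.0, -0.0001]
```

View pics/w6.png

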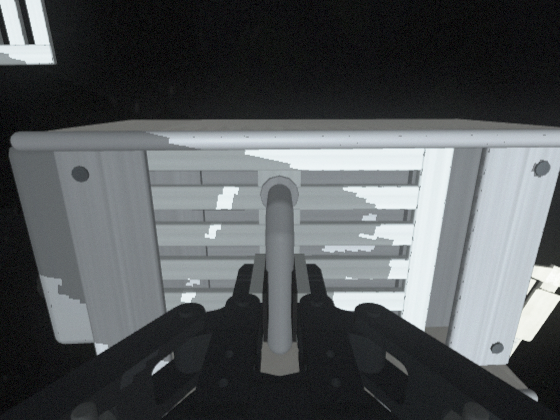

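Call:
{"method": "arm_command", "body": {"steps": [{"hand": 0,"travel": [0,0.002,0.012],"rotation": [-0.022,0,0]},{"hand": 0,"travel": [0,0.002,0.0125],"rotation": [-0.022,0,0]},{"hand": 0,"travel": [0,0.002,0.0125],"rotation": [-0.022,0,0]},{"hand": 0,"travel": [0,0.002,0.0125],"rotation": [-0.022,0,0]},{"hand": 0,"travel": [0,0.0015,0.006],"rotation": [-0.018,0,0]},{"hand": 0,"travel": [0,0,0],"rotation": [0,0,0]},{"hand": 0,"travel": [0,0,0],"rotation": [0,0,0]}]}}

```text
time: 13.02
eef_pos: [0.5803, 0.007, 0.115]
tcp_rot: [-0.55, 0.445, -0.445, 0.55]
contact_force: [0.2, -0.3, -2.9]
opening: 0.115
```

```bash
python3 - <<'E'
from h import *
go(0,63.3,0,2)
E
```

```text
{'xc': np.float64(-0.88), 'y': np.float64(-0.78), 'zc': np.float64(66.46), 'tilt': np.float64(0.0), 'rv': array([0.  , 0.01, 0.  ]), 'F': array([ 0.1, -0.3, -2.9]), 'T': array([ 0.01, -0.01,  0.  ]), 't': np.float64(13.02), 'op': np.float64(0.12)}
[-0.0013, 0.0053, 0.0015] [-0.0, -0.0001, -0.0001]
[-0.0013, 0.0053, 0.0015] [-0.0, -0.0001, -0.0001]
```

Call:
{"method": "arm_command", "body": {"steps": [{"hand": 0,"travel": [0,0.005,0.0015],"rotation": [0,0,0]},{"hand": 0,"travel": [0,0.005,0.0015],"rotation": [0,0,0]},{"hand": 0,"travel": [0,0,0],"rotation": [0,0,0]},{"hand": 0,"travel": [0,0,0],"rotation": [0,0,0]}]}}

```text
time: 13.52
eef_pos: [0.5809, 0.0072, 0.1117]
tcp_rot: [0.55, -0.445, 0.444, -0.55]
contact_force: [-0.6, -0.6, -2.7]
opening: 0.114
```

```bash
python3 - <<'E'
from h import *
go(0,63,0,1)
p,d,s=shot('wrist','w7')
W=cloud('wrist',d,s); B=W-np.array([C[0],C[1],0]); ey=np.array([-EX[1],EX[0],0])
b=np.stack([B@EX,B@ey,B[...,2]],-1)*1e3
l=(abs(b[...,2]-95)<3)&(abs(b[...,1]-20)<35)&(d>0)
for r in (170,190,210,230):
    x=b[r][l[r]][:,0]; n=x[(x<-40)]; q=x[x>40]
    print(r,n.min() if len(n) else 0,n.max() if len(n) else 0,q.min() if len(q) else 0,q.max() if len(q) else 0)
print(b[160:240:20,240].round(0), b[160:240:20,330].round(0))
t=(abs(b[...,0])<70)&(abs(b[...,1])<50)&(abs(b[...,2]-66)<6)&(d>0); q=b[t]
A=np.c_[q[:,:2],np.ones(len(q))]; print(np.linalg.lstsq(A,q[:,2],rcond=None)[0],len(q))
E
```

```text
{'xc': np.float64(-0.3), 'y': np.float64(-0.74), 'zc': np.float64(63.24), 'tilt': np.float64(-0.01), 'rv': array([-0.01,  0.01,  0.01]), 'F': array([-0.7, -0.4, -2.7]), 'T': array([ 0.02, -0.02, -0.03]), 't': np.float64(13.52), 'op': np.float64(0.11)}
[-0.0025, 0.0008, 0.001] [0.0003, -0.0004, -0.0003]
170 -111.68004677628188 -74.36746669693467 75.17561283271027 112.1185000160325
190 -110.57770225878691 -74.64474690774769 74.77544679180485 111.84429527648297
210 -111.517848554877 -74.53898441906583 75.07835135120325 112.06053670198054
230 -111.07582174325297 -74.40860907596583 74.99818360827395 110.40764730391086
[[-20.  51.  67.]
 [-27.  29.  16.]
 [-21.  30.  68.]
 [-28.   0.  16.]] [[25. 51. 67.]
 [34. 29. 16.]
 [26. 30. 66.]
 [35. -0. 16.]]
[-1.94739741e-03  7.03605015e-03  6.60856408e+01] 23605
```

View pics/w7.png

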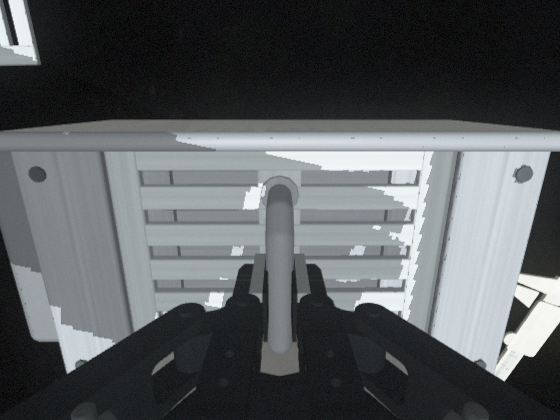

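Call:
{"method": "arm_command", "body": {"steps": [{"hand": 0,"travel": [0,0.003,0],"rotation": [0,0,0]},{"hand": 0,"travel": [0,0.002,0],"rotation": [0,0,0]},{"hand": 0,"travel": [0,0,0],"rotation": [0,0,0]}]}}

```text
time: 13.95
eef_pos: [0.5811, 0.0072, 0.1116]
tcp_rot: [0.55, -0.445, 0.445, -0.55]
contact_force: [-0.3, -0.5, -2.8]
opening: 0.113
```

```bash
python3 - <<'E'
from h import *
go(0,63,0,1)
E
```

```text
{'xc': np.float64(-0.06), 'y': np.float64(-0.86), 'zc': np.float64(63.07), 'tilt': np.float64(-0.0), 'rv': array([-0.  ,  0.01, -0.  ]), 'F': array([-0.4, -0.4, -2.8]), 'T': array([0.01, 0.06, 0.03]), 't': np.float64(13.95), 'op': np.float64(0.11)}
[-0.0029, 0.0002, 0.0002] [0.0001, -0.0002, 0.0001]
```

Call:
{"method": "arm_command", "body": {"steps": [{"hand": 0,"travel": [0,0.006,0],"rotation": [0,0,0]},{"hand": 0,"travel": [0,0,0],"rotation": [0,0,0]}]}}

```text
time: 14.2
eef_pos: [0.5814, 0.0071, 0.1116]
tcp_rot: [0.55, -0.444, 0.444, -0.55]
contact_force: [0.7, -0.8, -3.0]
opening: 0.117
```

```bash
python3 - <<'E'
from h import *
go(0,63,0,1)
E
```

```text
{'xc': np.float64(0.23), 'y': np.float64(-0.95), 'zc': np.float64(63.13), 'tilt': np.float64(-0.02), 'rv': array([-0.02, -0.01, -0.01]), 'F': array([ 0.5, -0.9, -3. ]), 'T': array([ 0.01, -0.03, -0.01]), 't': np.float64(14.2), 'op': np.float64(0.12)}
[-0.0031, 0.0004, -0.0008] [0.0005, 0.0004, 0.0004]
```

Call:
{"method": "arm_command", "body": {"steps": [{"hand": 0,"travel": [0,0.007,-0.001],"rotation": [0,0,0]},{"hand": 0,"travel": [0,0.007,0],"rotation": [0,0,0]}]}}

```text
time: 14.45
eef_pos: [0.5816, 0.0071, 0.1115]
tcp_rot: [0.55, -0.445, 0.444, -0.55]
contact_force: [-7.9, -0.3, 12.3]
opening: 0.116
```

```bash
python3 - <<'E'
from h import *
go(0,63,0,1)
E
```

```text
{'xc': np.float64(0.3), 'y': np.float64(-0.96), 'zc': np.float64(62.97), 'tilt': np.float64(-0.11), 'rv': array([-0.11, -0.03,  0.01]), 'F': array([-7.8,  1.3, 12.3]), 'T': array([0.06, 1.22, 0.01]), 't': np.float64(14.45), 'op': np.float64(0.12)}
[-0.0032, -0.0001, -0.0013] [0.0036, 0.0009, -0.0005]
```

Call:
{"method": "arm_command", "body": {"steps": [{"hand": 0,"travel": [0,0,0],"rotation": [0,0,0]},{"hand": 0.4,"travel": [0,0,0],"rotation": [0,0,0]},{"hand": 0.4,"travel": [0,0,0],"rotation": [0,0,0]},{"hand": 0.4,"travel": [0,0,0],"rotation": [0,0,0]},{"hand": 0.4,"travel": [0,0,0],"rotation": [0,0,0]}]}}

```text
time: 15.08
eef_pos: [0.5826, 0.0069, 0.1112]
tcp_rot: [-0.55, 0.444, -0.445, 0.55]
contact_force: [0.4, -0.4, -0.2]
opening: 0.402
```

```bash
python3 - <<'E'
from h import *
go(0,163,0,6)
E
```

```text
{'xc': np.float64(1.4), 'y': np.float64(-1.45), 'zc': np.float64(62.69), 'tilt': np.float64(0.07), 'rv': array([ 0.07, -0.01, -0.05]), 'F': array([ 0.3, -0.5, -0.2]), 'T': array([ 0.04, -0.04,  0.  ]), 't': np.float64(15.08), 'op': np.float64(0.4)}
[-0.0007, -0.0557, -0.0007] [-0.0004, 0.0001, 0.0003]
[-0.0007, -0.0557, -0.0007] [-0.0004, 0.0001, 0.0003]
[-0.0008, -0.0557, -0.0007] [-0.0004, 0.0001, 0.0003]
[-0.0008, -0.0557, -0.0007] [-0.0004, 0.0001, 0.0003]
[-0.0008, -0.0557, -0.0007] [-0.0004, 0.0001, 0.0003]
[-0.0008, -0.0557, -0.0007] [-0.0004, 0.0001, 0.0003]
```

Call:
{"method": "arm_command", "body": {"steps": [{"hand": 0.4,"travel": [0,-0.02,0],"rotation": [0,0,0]},{"hand": 0.4,"travel": [0,-0.04,0],"rotation": [0,0,0]},{"hand": 0.4,"travel": [0,-0.06,0],"rotation": [0,0,0]},{"hand": 0.4,"travel": [0,-0.08,0],"rotation": [0,0,0]},{"hand": 0.4,"travel": [0,-0.08,0],"rotation": [0,0,0]},{"hand": 0.4,"travel": [0,-0.08,0],"rotation": [0,0,0]},{"hand": 0.4,"travel": [0,-0.08,0],"rotation": [0,0,0]},{"hand": 0.4,"travel": [0,0,0],"rotation": [0,0,0]},{"hand": 0.4,"travel": [0,0,0],"rotation": [0,0,0]}]}}

```text
time: 16.2
eef_pos: [0.5835, 0.0069, 0.2568]
tcp_rot: [-0.548, 0.441, -0.448, 0.552]
contact_force: [-0.1, -0.2, -0.2]
opening: 0.399
```

```bash
python3 - <<'E'
from h import *
p,d,s=shot('wrist','w8'); print(s['eef_pos'],s['time'])
W=cloud('wrist',d,s); B=W-np.array([C[0],C[1],0]); ey=np.array([-EX[1],EX[0],0])
b=np.stack([B@EX,B@ey,B[...,2]],-1)*1e3
t=(abs(b[...,0])<70)&(abs(b[...,1])<50)&(abs(b[...,2]-66)<6)&(d>0); q=b[t]
A=np.c_[q[:,:2],np.ones(len(q))]; print(np.linalg.lstsq(A,q[:,2],rcond=None)[0],len(q))
t=(abs(b[...,0])<40)&(abs(b[...,1])<28)&(b[...,2]>95)&(b[...,2]<120)&(d>0); q=b[t]; print('bar',q.mean(0),q.min(0),q.max(0),len(q))
l=(abs(b[...,2]-95)<3)&(abs(b[...,1])<40)&(d>0); x=b[l][:,0]
print('lip edges',np.percentile(x[(x<-60)],99.5),np.percentile(x[x>60],.5))
p,d,s=shot('top','top8')
W=cloud('top',d,s)
for n in ['bottle_mid','pot_mid','meter_mid']:
    for m in ctrl.masks_of('top',n)[:1]: print(n,m['at'],np.median(W[m['region']&(d>0)],0).round(3))
E
```

```text
[0.58352438 0.00690668 0.25683085] 16.2
[-4.34367290e-04  6.89170524e-03  6.60827575e+01] 9609
bar [  0.49924861   1.09575041 109.42923136] [ -5.39478373 -27.93505927 104.15300121] [  6.08987666  27.97158906 112.38970461] 876
lip edges -74.67137426026737 75.04964923970365
bottle_mid [193.2, 236.2] [0.456 0.26  0.095]
meter_mid [401.1, 185.2] [ 0.617 -0.356  0.027]
```

View pics/w8.png

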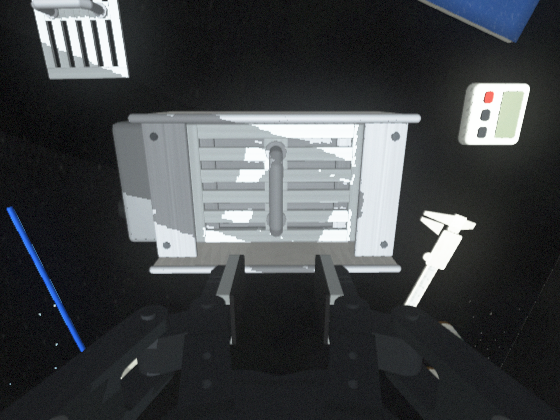

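View pics/top8.png

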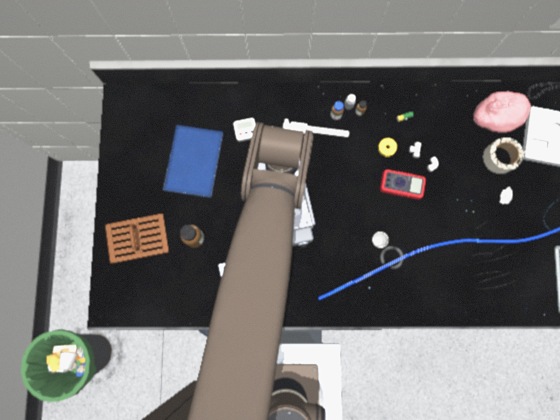

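The wrist view shows the plate flat, with its top at 66 mm and the bar at about column 275, 0.3 mm from the middle of the lip edges. Both plate ends are hidden under the lips. In the top view the bottle, crucible (380, 240) and meter are where they were, and the gripper is clear.

```bash
python3 -c "
from h import *
print(ctrl.sign_off())"
```

```text
the job is handed in; nothing more can be done
None
```

The rack plate now lies flat on the ledge inside the bath, centred lengthwise with both ends under the lips. I have let go of it and handed the job in. The robot clock read about 16 s at my last check, well under the 51 s limit.

**What I did:** I gripped the handle bar, lifted the plate and tilted it 16° with the housing end down. That end went under its lip. I then levelled the plate so the far end dropped past the other lip, slid it back to the middle, set it on the ledge and released it. The gripper retreated about 145 mm straight up.

**Last checks:**

| Check | Result |
|---|---|
| Plate top face | 66.1 mm above the bench (66 expected), flat to under 0.5° |
| Centring | handle bar within about 0.5 mm of the middle between the lip edges |
| Ends under the lips | both, by about 13 mm each, worked out from the plate's length |
| Highest wrist force I read | about 15 N, when pressing the plate onto the ledge |
| Bottle and multimeter | same positions as at the start, within measurement noise |

**Check that failed:** the network did not report the crucible in the last overhead picture. I judged it only by eye, and it is at the same pixel position as at the start.

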